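# Load the second layer and hold the case lid at 45 degrees

## Robot

A 6-joint arm with a two-finger parallel gripper is mounted at the origin on the work surface. World frame = base frame: x ahead of the robot, y to its left, z up, the work surface at z = 0. Lengths are in m, angles in rad, forces in N, time in s.
With the tool pointing down it reaches from about 0.25 to 0.775 m from the base axis. Payload 4 kg.
Tool frame: the origin (TCP) lies midway between the tips of the shut fingers; the grasp point (between the pads) lies 19 mm behind it; z points along the fingers, y is the line along which they close (so a half turn about z gives the same grasp; the last joint's range is limited). The gripper opens to 94 mm and grips with 3 to 60 N. Pads are 16 mm wide; open, the fingers measure 119 mm over their backs; the gripper's body (75 mm by 177 mm) begins 78 mm behind the grasp point.
Start: joints at [-1.423, 0.087, 1.371, -0, 1.684, -0.103], TCP at [0.136, -0.533, 0.206] pointing down, gripper open.
Joint ranges: [-3.1, 3.1], [-0.76, 2.03], [0.27, 2.55], [-1.08, 4.22], [0.17, 2.65], [-2.57, 2.57]. Speed limits (rad/s): [2.79, 2.79, 3.14, 3.14, 3.14, 3.14].

## Interface

Orientations are given as [roll, pitch, yaw] about the fixed x, y, z axes, in that order (R = Rz(yaw) Ry(pitch) Rx(roll)).
In Python, from bench import robot gives the robot as it stands.
- The arm moves only by the tool servo_tool, never from a script. Its argument "moves" is a list of rows, each a list of 5 numbers: the shift along the tool's x, y, z in units of 25 mm (1.0 is 25 mm), then the turn about the tool's z in units of 6 degrees (1.0 is 6 degrees), then the closure, from 0 (fully open) to 1 (shut). In form: [[dx, dy, dz, yaw, gripper], ...]. A call has 1 to 10 rows; each row is the pose to reach, as a shift and turn from the pose commanded when the call began, along the tool's axes at that moment; what a row does not reach only later rows make up. A row lasts 1/12 s, in which the tool goes at most 41.7 mm and 7.16 degrees, less where a joint would pass 70% of its speed; a pose out of reach is approached as far as the arm can. A call with a gripper value outside its range is refused whole. The fingers move at their own pace and stop on an object; the grip force is fixed at half the most. Time passes only in rows, so rows that repeat a pose let the fingers close. It gives the time, the measured TCP pose, the force, the opening and the grip force at its end, in the units of the state.
- robot.get_obs(): the state, without advancing time (a new reading comes with each control period).
- robot.snapshot(name): name is "scene" or "top"; returns a dict with "image" (400x640x3 uint8, blue, green, red), "fx", "fy", "cx", "cy" (pixels), "eye" and "orientation" of the camera in the world. Camera axes: x right, y down, z forward; pixel columns grow to the right and rows downward; lengths in m; the calibration is good to about 2 mm. A picture is of the moment at which its call begins. There is no depth.
- robot.close_job(): hands the job in; it is judged then, once.
The state is a dict: "time": time; "joint_positions": joint angles; "qvel": joint speeds; "joint_torque": joint torques, N m; "tool_pos": TCP position; "ee_rot": TCP orientation; "wrist_force": force on the tool from outside, world axes, zero at the start; "wrist_torque": the same for the moment, N m; "width": finger opening in m; "finger_force": force on a finger pad.
Only numpy, scipy, OpenCV 4.12 (cv2) and the standard library are available. Lean on these libraries where they do the work, as an engineer would, in place of code of your own. Each camera call takes 0.05 s, during which the arm holds its last target. There are 200 camera calls.

## Task

Finish packing the display case: lay the yellow separator sheet squarely on the layer of pipe fittings already in it, then set the second blue layer squarely on the sheet, fittings up, lowering both rather than dropping them. Then bring the clear lid forward to half open, 45 degrees above closed, and finish while holding it steadily there in the gripper so that a packer can stick the label on; never let the lid fall shut, and leave the layer in the case and the other things on the counter where they are.

Things in the scene. Friction and masses are not known exactly. Their poses are not given: they have to be found in the camera images.
- case: Grey open-topped display case, fixed to the counter: outside 190 (x) x 170 (y) x 85 mm tall, walls and floor 5 mm, inner floor 5 mm above the counter. Origin: centre of its underside; -x side faces the robot, its lid is hinged along the top of the +x wall.
- hinge (a point): Point on the hinge line of the lid, at the middle of its width: 95 mm to +x and 89 mm above the case's origin. Its axes are those of the case; the hinge line runs along y.
- lid (a joint): Angle of the clear lid: 0 closed (flat on the case), grows as the front edge rises; pi/2 is straight up. It starts leaning back a little past upright (about 93 to 101 degrees), where slight hinge friction and a stop at 1.85 rad keep it; tipped forward, it falls shut by its own weight (0.3 kg) unless held.
- tongue (a point): Grip point of the orange pull tongue on the free edge of the clear lid (lid 195 mm hinge to edge, 170 wide, 8 thick). The tongue sticks out 46 mm, 24 mm wide along the hinge line (y), 12 thick. At lid angle a this point is 223*cos(a) mm to the case's -x of the hinge point and 223*sin(a) mm above it. x points back to the hinge.
- lower_layer: Blue slab 150 x 100 x 6 mm with three fixed fittings, each 28 mm tall, along its long middle line: a grey pipe stub 32 mm across at the centre, white end caps 42 mm across at x = -48 and +48 mm. 34 mm tall in all. Origin: centre of the underside; x along the 150 mm side. Loose, 0.35 kg, lies in the case on its floor from the start, not quite centred; its long side runs roughly along the case's x.
- separator: Yellow rigid sheet 150 x 100 x 5 mm, about 80 g; a finger notch 60 mm long, 25 deep in the middle of each long side leaves a waist 50 mm wide (along y). Origin: centre of underside; x along the 150 mm side. Starts on a dark stand: two battens under its ends hold its underside 20 mm above the counter; between them only a strip 30 mm wide, 6 tall.
- upper_layer: Blue slab 150 x 100 x 6 mm with three fixed fittings, each 28 mm tall, along its long middle line: a grey pipe stub 32 mm across at the centre, white end caps 42 mm across at x = -48 and +48 mm. 34 mm tall in all. Origin: centre of the underside; x along the 150 mm side. Loose, about 0.25 kg, starts on the counter, left or right of the case, the separator on its other hand.
- shaker: Bystander: stainless cocktail shaker, upright, 88 mm across, 210 mm tall. Origin: centre of its underside.
- jar: Bystander: amber glass jar with black cap, upright, 70 mm across, 110 mm tall. Origin: centre of its underside.
- cube: Bystander: clear acrylic display cube, 80 mm. Origin: centre of its underside.
- cap_a: Bystander: loose white PVC pipe end cap, open end up, 48 mm across, 34 mm tall. Origin: centre of its underside.
- cap_b: Bystander: second loose white PVC end cap, same as cap_a. Origin: centre of its underside.
- offcut: Bystander: grey PVC pipe offcut standing on end, 42 mm across, 70 mm tall. Origin: centre of its underside.
Not all that is in view belongs to the job. Leave any orange look-alike of the upper_layer alone. Leave any red look-alike of the lower_layer alone.

How it is judged:
On the way, in this order (a step that is already met when the one before it is completed fails the run):
1. the separator lies squarely on the lower layer, let go (x of separator in the frame of lower_layer between -0.015 and 0.015 m and y of separator in the frame of lower_layer between -0.015 and 0.015 m and z of separator in the frame of lower_layer between 0.03 and 0.038 m and angle between the x axis of separator and the x axis of lower_layer, either way round below 0.14 rad and angle between separator's own z axis and vertical below 0.06 rad and linear speed of separator below 0.03 m/s and contact force between the fingers and separator below 0.05 N), for 0.2 s.
2. the upper layer lies squarely on the separator, let go (all of step 1 and x of upper_layer in the frame of lower_layer between -0.015 and 0.015 m and y of upper_layer in the frame of lower_layer between -0.015 and 0.015 m and z of upper_layer in the frame of lower_layer between 0.035 and 0.043 m and angle between the x axis of upper_layer and the x axis of lower_layer, either way round below 0.14 rad and angle between upper_layer's own z axis and vertical below 0.06 rad and linear speed of upper_layer below 0.03 m/s and contact force between the fingers and upper_layer below 0.05 N), for 0.2 s.
At the end, for the whole second after the job is handed in: Separator on the lower layer and upper layer on the separator, each within 15 mm both ways and 8 degrees of the lower layer, level, at rest, not touched by the fingers; lower layer flat in the case; lid still at 45 degrees +-5, held by the fingers, not propped on the load (all of step 2 and z of lower_layer in the frame of case below 0.009 m and value of joint lid between 0.698 and 0.873 rad and velocity of joint lid between -0.05 and 0.05 rad/s and contact force between the fingers and lid above 0.3 N and contact force between lid and separator below 0.1 N and contact force between lid and upper_layer below 0.1 N); the arm keeps its last pose, push and grip.
It fails at once if the lid falls shut (below 15 degrees) (value of joint lid below 0.26 rad).
It fails at once if the lower layer is pushed more than 20 mm (distance of lower_layer from where it was at the start of the episode above 0.02 m).
It fails at once if the separator is dropped (falls free by more than about 3 cm) (linear speed of separator above 0.75 m/s and contact force between the fingers and separator below 0.05 N).
It fails at once if the upper layer is dropped (falls free by more than about 3 cm) (linear speed of upper_layer above 0.75 m/s and contact force between the fingers and upper_layer below 0.05 N).
It fails at once if another thing on the counter is moved more than 30 mm (distance of any of shaker, jar, cube, cap_a, cap_b, offcut from where it was at the start of the episode above 0.03 m).
It also fails if it takes over 72 s, if anything falls off the work surface, if the arm or the gripper's body presses on something with over 40 N, if the wrist force passes 120 N, or if a joint passes its speed limit or range.

## Working session

There is one attempt and no reset: what is moved stays moved. The work goes in short steps, Python scripts to look and compute and a tool call to move; the robot and the scene stay as the last step left them, time stands still between calls to the robot, and variables do not carry over. Pictures are saved under pics/ and viewed, at most 10 in all, crops included, and the job is handed in when it is done.

Besides the shell and the picture viewer there is one more tool, called by a JSON object that holds its "fn" and its "kwargs", one argument or row to a line. servo_tool: Moves the arm, as the interface text tells. Its arguments: {"type":"object","properties":{"moves":{"type":"array"}},"required":["moves"]}

```bash
ls; mkdir -p pics; cat > h.py <<'E'
import numpy as np, cv2
from scipy.spatial.transform import Rotation as R
from bench import robot
def cam(s):
    o=np.array(s['orientation'],float)
    M=o if o.shape==(3,3) else (R.from_euler('xyz',o).as_matrix() if o.size==3 else R.from_quat(o).as_matrix())
    return M,np.array(s['eye'],float)
def p2w(s,u,v,z):
    M,e=cam(s); d=M@np.array([(u-s['cx'])/s['fx'],(v-s['cy'])/s['fy'],1]); return e+d*(z-e[2])/d[2]
def w2p(s,p):
    M,e=cam(s); c=M.T@(np.array(p)-e); return np.array([s['fx']*c[0]/c[2]+s['cx'],s['fy']*c[1]/c[2]+s['cy']])
E
python3 - <<'E'
from h import *
import pickle
for n in ('top','scene'):
    s=robot.snapshot(n); pickle.dump(s,open(n+'.pkl','wb')); cv2.imwrite(f'pics/{n}0.png',s['image'])
    print(n,s['fx'],s['cx'],s['cy'],s['eye'],s['orientation'])
print(robot.get_obs())
E
```

```text
pics
top 386.6206925128684 324.14975208186064 201.31180538435865 [ 0.30474963 -0.07019364  1.27730712] [-2.91919369  0.00462965 -1.58176244]
scene 371.4575405927843 319.11667965309255 198.51066599845518 [1.34039549 0.17564432 0.82615986] [-2.3279051  -0.00503467  1.9099045 ]
{'time': 0.1, 'joint_positions': array([-1.42308955e+00,  8.78741208e-02,  1.37207589e+00, -1.44579530e-05,
        1.68358267e+00, -1.03125319e-01]), 'qvel': array([-0.00034318, -0.00504055, -0.00448377,  0.00022937,  0.00190916,
       -0.00104938]), 'joint_torque': array([ 1.30156244e-03, -3.41255450e+01, -3.03301013e+01,  7.19517027e-02,
        3.04344005e-02, -1.02241361e-04]), 'tool_pos': array([ 0.13642146, -0.53231561,  0.20443883]), 'ee_rot': array([-3.13966145e+00, -1.85419003e-04,  2.50830299e-01]), 'wrist_force': array([ 0.30681908, -0.32412999, -0.12903167]), 'wrist_torque': array([ 0.05112722,  0.00047082, -0.08863234]), 'finger_force': 0.0, 'width': 0.09393832285026095}
```

View pics/top0.png

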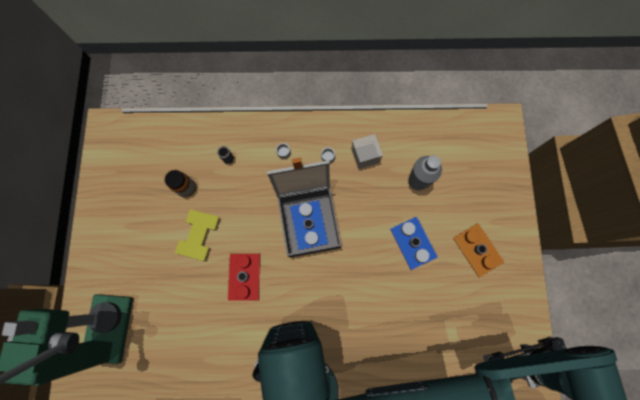

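View pics/scene0.png

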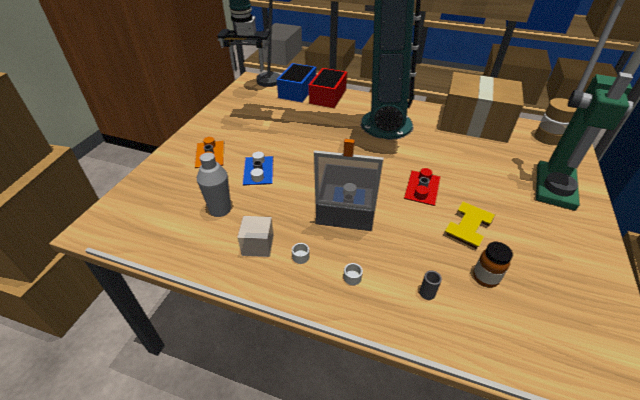

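Top view: the yellow separator is at (200,235). The blue slab at (414,243) is outside the case, so it is the upper layer; the orange one (478,249) and the red one (244,277) are look-alikes. The lower layer is in the case at (309,225), and the tongue is at (298,163). I'll confirm in one enlarged crop and measure by colour.

```bash
python3 - <<'E'
from h import *
import pickle
s=pickle.load(open('top.pkl','rb')); im=s['image']
c=im[140:290,165:445]; cv2.imwrite('pics/crop1.png',cv2.resize(c,(784,420),interpolation=cv2.INTER_CUBIC))
hsv=cv2.cvtColor(im,cv2.COLOR_BGR2HSV)
def rect(name,lo,hi,box,z):
    m=cv2.inRange(hsv,lo,hi); b=np.zeros_like(m); u0,v0,u1,v1=box; b[v0:v1,u0:u1]=m[v0:v1,u0:u1]
    pts=cv2.findNonZero(b)[:,0].astype(float)
    w=np.array([p2w(s,u,v,z)[:2] for u,v in pts])
    (cx,cy),(a,h),ang=cv2.minAreaRect((w*1000).astype(np.float32))
    if a<h: ang+=90
    print(name,len(pts),'c',np.round([cx,cy],1),'size',np.round([a,h],1),'long axis yaw',round((ang+90)%180-90,1))
rect('sep',(22,120,80),(35,255,255),(165,200,230,270),.025)
rect('upper',(105,120,60),(125,255,255),(380,210,445,275),.006)
rect('lower',(105,120,60),(125,255,255),(280,190,340,260),.011)
E
```

```text
sep 1230 c [482.9 349.8] size [105.  153.1] long axis yaw -15.7
upper 851 c [ 450.4 -359.5] size [145.2  94. ] long axis yaw 23.9
lower 910 c [513.7 -14.4] size [148.4  97.8] long axis yaw 11.8
```

View pics/crop1.png

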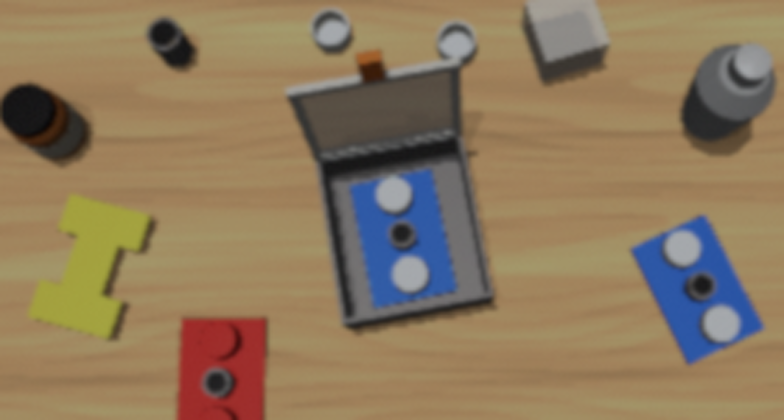

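The crop confirms it: the blue slab at (414,243) has two white caps and a grey stub, and the yellow notched sheet is the separator. Next I'll fit the case from its rim corners, estimate the lid angle, and work out the first move.

```bash
cat >> h.py <<'E'
def go(x,y,z,yawdeg):
    "print move in tool units to the TCP target"
    o=robot.get_obs(); p=o['tool_pos']; yaw=o['ee_rot'][2]
    d=np.array([x,y,z])-p; c,s=np.cos(yaw),np.sin(yaw)
    dy=(yawdeg-np.degrees(yaw)+90)%180-90
    print('now',p.round(4),'yaw',np.degrees(yaw).round(2),'units dx dy dz yaw',np.round([(c*d[0]+s*d[1])/.025,(s*d[0]-c*d[1])/.025,-d[2]/.025,-dy/6],2))
E
python3 - <<'E'
from h import *
import pickle
s=pickle.load(open('top.pkl','rb'))
P=[p2w(s,165+u/2.8,140+v/2.8,.085) for u,v in [(347,327),(493,300),(320,160),(460,138)]]
P=np.array(P)[:,:2]; print(P.round(4)); print('centre',P.mean(0).round(4),'len',np.linalg.norm(P[2]-P[0]),np.linalg.norm(P[3]-P[1]),'wid',np.linalg.norm(P[1]-P[0]))
d=P[2]+P[3]-P[0]-P[1]; print('yaw x',np.degrees(np.arctan2(d[1],d[0]))); d=P[0]-P[1]; print('yaw from y',np.degrees(np.arctan2(-d[0],d[1])))
# refined centroid of yellow and its axis
hsv=cv2.cvtColor(s['image'],cv2.COLOR_BGR2HSV); m=cv2.inRange(hsv,(22,120,80),(35,255,255)); m[:200]=0;m[270:]=0;m[:,230:]=0;m[:,:165]=0
v,u=np.nonzero(m); w=np.array([p2w(s,a,b,.024)[:2] for a,b in zip(u,v)]); print('sep centroid',w.mean(0))
e,V=np.linalg.eigh(np.cov(w.T)); print('sep axis',np.degrees(np.arctan2(V[1,1],V[0,1])),np.sqrt(e))
go(.483,.350,.12,-16)
E
```

```text
[[ 0.4015  0.0422]
 [ 0.4291 -0.1181]
 [ 0.5897  0.0745]
 [ 0.6135 -0.0844]]
centre [ 0.5085 -0.0215] len 0.19095840428032418 0.18739683251480307 wid 0.16268858869365455
yaw x 10.051019614197475
yaw from y 9.790447076656987
sep centroid [0.48160761 0.34991104]
sep axis 164.5225753682977 [0.02744015 0.04795727]
now [ 0.1364 -0.5323  0.2044] yaw 14.37 units dx dy dz yaw [ 22.19 -30.75   3.38   5.06]
```

{"fn": "servo_tool", "kwargs": {
  "moves": [
    [9.3,-13,0,2,0],
    [9.3,-13,0,2,0],
    [9.3,-13,0,2,0],
    [9.3,-13,0,2,0],
    [9.3,-13,0,2,0],
    [9.3,-13,0,2,0],
    [9.3,-13,0,2,0],
    [9.3,-13,0,2,0],
    [9.3,-13,0,2,0],
    [9.3,-13,0,2,0]
  ]
}}

```text
time: 0.93
tool_pos: [0.2813, -0.157, 0.2053]
ee_rot: [-3.141, -0.001, 0.044]
wrist_force: [0.6, -0.7, -0.2]
width: 0.0944
finger_force: 0.0
```

```bash
python3 -c "
from h import *
go(.482,.350,.12,-15.6)"
```

```text
now [ 0.2813 -0.157   0.2053] yaw 2.5 units dx dy dz yaw [  8.91 -19.91   3.41   3.02]
```

{"fn": "servo_tool", "kwargs": {
  "moves": [
    [7,-15,0,3,0],
    [7,-15,0,3,0],
    [7,-15,0,3,0],
    [7,-15,0,3,0],
    [7,-15,0,3,0],
    [7,-15,0,3,0],
    [7,-15,0,3,0],
    [7,-15,0,3,0],
    [7,-15,0,3,0],
    [7,-15,0,3,0]
  ]
}}

```text
time: 1.77
tool_pos: [0.4281, 0.1943, 0.205]
ee_rot: [3.141, 0.0, -0.272]
wrist_force: [0.5, -0.5, -0.1]
width: 0.0941
finger_force: 0.0
```

{"fn": "servo_tool", "kwargs": {
  "moves": [
    [0,0,0,0,0],
    [0,0,0,0,0],
    [0,0,0,0,0]
  ]
}}

```text
time: 2.02
tool_pos: [0.4277, 0.1915, 0.2048]
ee_rot: [3.14, 0.001, -0.272]
wrist_force: [-0.3, -0.2, -0.3]
width: 0.0939
finger_force: 0.0
```

```bash
python3 -c "
from h import *
go(.482,.350,.10,-15.6)"
```

```text
now [0.4277 0.1915 0.2048] yaw -15.61 units dx dy dz yaw [ 0.39 -6.69  4.19 -0.  ]
```

{"fn": "servo_tool", "kwargs": {
  "moves": [
    [0.4,-6.7,0,0,0],
    [0.4,-6.7,0,0,0],
    [0.4,-6.7,0,0,0],
    [0.4,-6.7,0,0,0],
    [0.4,-6.7,1,0,0],
    [0.4,-6.7,2,0,0],
    [0.4,-6.7,3,0,0],
    [0.4,-6.7,4.2,0,0],
    [0.4,-6.7,4.2,0,0],
    [0.4,-6.7,4.2,0,0]
  ]
}}

```text
time: 2.85
tool_pos: [0.4821, 0.3481, 0.0993]
ee_rot: [3.138, 0.003, -0.275]
wrist_force: [0.2, 0.5, -0.0]
width: 0.0941
finger_force: 0.0
```

```bash
python3 -c "
from h import *
s=robot.snapshot('scene'); c=s['image'][110:290,400:560]; cv2.imwrite('pics/s1.png',cv2.resize(c,None,fx=3.3,fy=3.3,interpolation=cv2.INTER_CUBIC))
go(.482,.350,.009,-15.6)"
```

```text
now [0.4835 0.3492 0.1016] yaw -15.75 units dx dy dz yaw [-0.07 -0.01  3.7  -0.03]
```

View pics/s1.png

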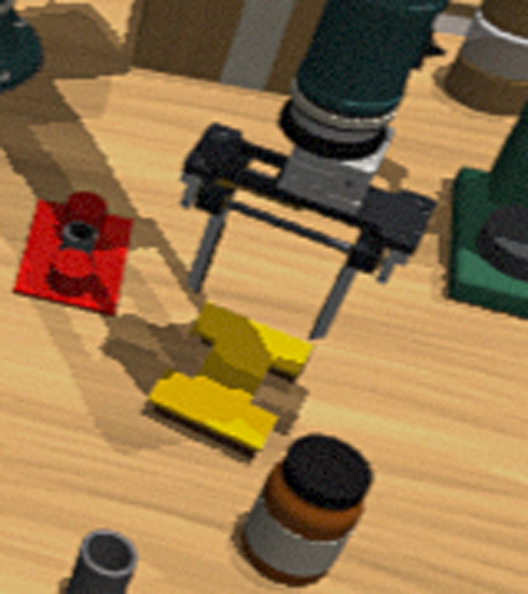

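The gripper hovers over the waist, with the fingers aligned across the sheet (crop about 205,290 and 320,335). I'll go down and grip.

{"fn": "servo_tool", "kwargs": {
  "moves": [
    [0,0,1,0,0],
    [0,0,2,0,0],
    [0,0,3,0,0],
    [0,0,3.4,0,0],
    [0,0,3.7,0,0],
    [0,0,3.7,0,0],
    [0,0,3.7,0,0.3],
    [0,0,3.7,0,0.5],
    [0,0,3.7,0,0.7],
    [0,0,3.7,0,0.7]
  ]
}}

```text
time: 3.73
tool_pos: [0.4838, 0.3511, 0.0094]
ee_rot: [-3.14, -0.002, -0.273]
wrist_force: [0.2, 0.7, -0.0]
width: 0.0707
finger_force: 0.0
```

{"fn": "servo_tool", "kwargs": {
  "moves": [
    [0,0,0,0,0.7],
    [0,0,0,0,0.7],
    [0,0,0,0,0.7]
  ]
}}

```text
time: 3.98
tool_pos: [0.483, 0.3506, 0.0081]
ee_rot: [-3.142, -0.0, -0.273]
wrist_force: [0.1, -0.3, 0.7]
width: 0.0508
finger_force: 0.0
```

{"fn": "servo_tool", "kwargs": {
  "moves": [
    [0,0,0,0,1],
    [0,0,0,0,1],
    [0,0,0,0,1],
    [0,0,0,0,1]
  ]
}}

```text
time: 4.32
tool_pos: [0.483, 0.3506, 0.0081]
ee_rot: [3.142, -0.0, -0.273]
wrist_force: [-0.3, -0.2, 1.0]
width: 0.0494
finger_force: 30.0
```

{"fn": "servo_tool", "kwargs": {
  "moves": [
    [0,0,-0.5,0,1],
    [0,0,-1,0,1],
    [0,0,-2,0,1],
    [0,0,-3,0,1],
    [0,0,-4,0,1],
    [0,0,-5,0,1],
    [0,0,-6,0,1],
    [0,0,-6,0,1],
    [0,0,-6,0,1],
    [0,0,-6,0,1]
  ]
}}

```text
time: 5.15
tool_pos: [0.4825, 0.3503, 0.1572]
ee_rot: [3.141, 0.001, -0.273]
wrist_force: [0.1, 0.6, -1.8]
width: 0.0496
finger_force: 30.0
```

```bash
python3 -c "
from h import *
go(.5137,-.0144,.16,11.8)"
```

```text
now [0.4825 0.3503 0.1572] yaw -15.63 units dx dy dz yaw [ 5.13 13.71 -0.11 -4.57]
```

{"fn": "servo_tool", "kwargs": {
  "moves": [
    [5.1,13.7,-1,-4.6,1],
    [5.1,13.7,-1,-4.6,1],
    [5.1,13.7,-1,-4.6,1],
    [5.1,13.7,-1,-4.6,1],
    [5.1,13.7,-1,-4.6,1],
    [5.1,13.7,-1,-4.6,1],
    [5.1,13.7,-1,-4.6,1],
    [5.1,13.7,-1,-4.6,1],
    [5.1,13.7,-1,-4.6,1],
    [5.1,13.7,-1,-4.6,1]
  ]
}}

```text
time: 5.98
tool_pos: [0.5127, -0.0204, 0.1809]
ee_rot: [3.139, 0.004, 0.2]
wrist_force: [-0.3, -0.1, -0.7]
width: 0.0491
finger_force: 30.0
```

{"fn": "servo_tool", "kwargs": {
  "moves": [
    [0,0,0,0,1],
    [0,0,0,0,1],
    [0,0,0,0,1],
    [0,0,0,0,1]
  ]
}}

```text
time: 6.32
tool_pos: [0.513, -0.012, 0.1821]
ee_rot: [-3.141, 0.001, 0.211]
wrist_force: [-0.1, -0.8, -1.9]
width: 0.0495
finger_force: 30.0
```

```bash
python3 -c "
from h import *
import pickle
go(.5137,-.0144,.10,11.8)
o=[]
for n in('top','scene'):
  s=robot.snapshot(n); 
  u,v=w2p(s,[.51,-.02,.1]).astype(int); o.append(cv2.resize(s['image'][v-70:v+70,u-55:u+55],None,fx=3.5,fy=3.5,interpolation=cv2.INTER_CUBIC)); print(u-55,v-70)
cv2.imwrite('pics/s2.png',np.hstack(o))
"
```

```text
now [ 0.513  -0.012   0.1821] yaw 12.11 units dx dy dz yaw [0.01 0.1  3.29 0.05]
253 150
293 110
```

View pics/s2.png

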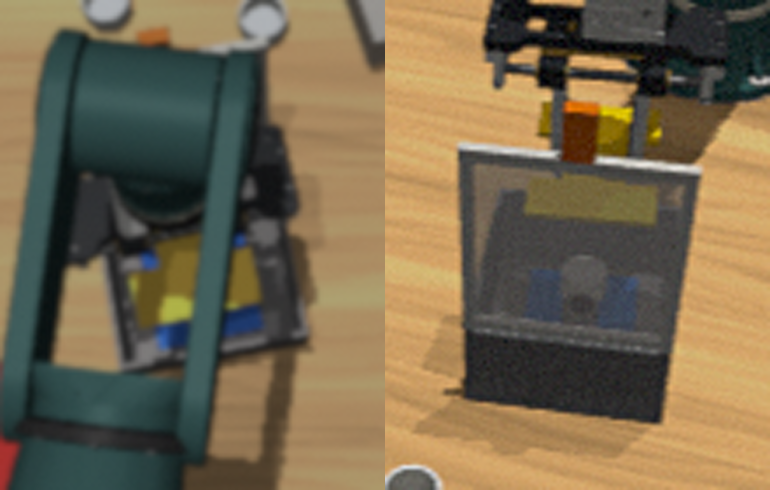

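The sheet hovers square over the lower layer (yellow edges parallel to the blue), and the lid is still upright. Lowering.

{"fn": "servo_tool", "kwargs": {
  "moves": [
    [0,0.1,1,0,1],
    [0,0.1,2,0,1],
    [0,0.1,3,0,1],
    [0,0.1,4,0,1],
    [0,0.1,4.6,0,1],
    [0,0.1,5.0,0,1],
    [0,0.1,5.3,0,1],
    [0,0.1,5.6,0,1],
    [0,0.1,5.8,0,1],
    [0,0.1,5.9,0,1]
  ]
}}

```text
time: 7.25
tool_pos: [0.5143, -0.016, 0.0355]
ee_rot: [3.141, -0.001, 0.209]
wrist_force: [-0.8, 0.7, -1.5]
width: 0.0495
finger_force: 30.0
```

{"fn": "servo_tool", "kwargs": {
  "moves": [
    [0,0,0.1,0,1],
    [0,0,0.1,0,1],
    [0,0,0.2,0,1],
    [0,0,0.2,0,1]
  ]
}}

```text
time: 7.58
tool_pos: [0.5141, -0.0162, 0.0306]
ee_rot: [3.141, -0.0, 0.209]
wrist_force: [-0.3, 0.1, -1.5]
width: 0.0493
finger_force: 30.0
```

{"fn": "servo_tool", "kwargs": {
  "moves": [
    [0,0,0.06,0,1],
    [0,0,0.1,0,1],
    [0,0,0.1,0,1],
    [0,0,0.1,0,1]
  ]
}}

```text
time: 7.92
tool_pos: [0.514, -0.0161, 0.028]
ee_rot: [3.142, 0.0, 0.209]
wrist_force: [-0.6, 0.4, -0.8]
width: 0.0494
finger_force: 30.0
```

{"fn": "servo_tool", "kwargs": {
  "moves": [
    [0,0,0.03,0,1],
    [0,0,0.06,0,1],
    [0,0,0.06,0,1],
    [0,0,0.06,0,1]
  ]
}}

```text
time: 8.25
tool_pos: [0.5142, -0.0161, 0.027]
ee_rot: [3.141, -0.0, 0.209]
wrist_force: [-1.2, 0.6, 2.3]
width: 0.0494
finger_force: 30.0
```

Contact. Releasing partly, then up.

{"fn": "servo_tool", "kwargs": {
  "moves": [
    [0,0,0,0,0.4],
    [0,0,0,0,0.35],
    [0,0,0,0,0.3],
    [0,0,0,0,0.3],
    [0,0,0,0,0.3],
    [0,0,0,0,0.3]
  ]
}}

```text
time: 8.75
tool_pos: [0.5139, -0.0161, 0.0263]
ee_rot: [3.142, 0.0, 0.209]
wrist_force: [0.2, 0.7, -0.1]
width: 0.0657
finger_force: 0.0
```

{"fn": "servo_tool", "kwargs": {
  "moves": [
    [0,0,-0.3,0,0.3],
    [0,0,-1,0,0.3],
    [0,0,-2,0,0.3],
    [0,0,-3,0,0.3],
    [0,0,-4.5,0,0.3],
    [0,0,-6,0,0.3],
    [0,0,-7,0,0.3],
    [0,0,-7,0,0.3],
    [0,0,-7,0,0.3]
  ]
}}

```text
time: 9.5
tool_pos: [0.5151, -0.0162, 0.2042]
ee_rot: [3.14, -0.005, 0.209]
wrist_force: [-0.6, 0.3, -0.6]
width: 0.0661
finger_force: 0.0
```

```bash
python3 -c "
from h import *
go(.4504,-.3595,.2,23.9)"
```

```text
now [ 0.5151 -0.0162  0.2042] yaw 11.97 units dx dy dz yaw [-5.38 12.9   0.17 -1.99]
```

{"fn": "servo_tool", "kwargs": {
  "moves": [
    [-5.4,12.9,0,-2,0.3],
    [-5.4,12.9,0,-2,0.3],
    [-5.4,12.9,0,-2,0.3],
    [-5.4,12.9,0,-2,0.3],
    [-5.4,12.9,0,-2,0.3],
    [-5.4,12.9,0,-2,0.3],
    [-5.4,12.9,0,-2,0.3],
    [-5.4,12.9,0,-2,0.3],
    [-5.4,12.9,0,-2,0.3],
    [-5.4,12.9,0,-2,0.3]
  ]
}}

```text
time: 10.33
tool_pos: [0.4462, -0.3631, 0.198]
ee_rot: [-3.138, 0.003, 0.412]
wrist_force: [-0.7, 0.3, -0.2]
width: 0.0657
finger_force: 0.0
```

{"fn": "servo_tool", "kwargs": {
  "moves": [
    [0,0,1,0,0.3],
    [0,0,2,0,0.3],
    [0,0,3,0,0.3],
    [0,0,4,0,0.3],
    [0,0,4,0,0.3],
    [0,0,4,0,0.3],
    [0,0,4,0,0.3]
  ]
}}

```text
time: 10.92
tool_pos: [0.4493, -0.3591, 0.1022]
ee_rot: [3.141, -0.0, 0.419]
wrist_force: [-0.3, 0.1, -0.1]
width: 0.0658
finger_force: 0.0
```

```bash
python3 -c "
from h import *
import pickle
go(.4504,-.3595,.010,23.9)
o=[]
for n,p in(('scene',[.45,-.36,.06]),('top',[.51,-.02,.06])):
  s=robot.snapshot(n); pickle.dump(s,open(n+'1.pkl','wb'))
  u,v=w2p(s,p).astype(int); o.append(cv2.resize(s['image'][v-60:v+60,u-50:u+50],None,fx=4,fy=4,interpolation=cv2.INTER_CUBIC)); print(u-50,v-60)
cv2.imwrite('pics/s3.png',np.hstack(o))
"
```

```text
now [ 0.4493 -0.3591  0.1022] yaw 24.01 units dx dy dz yaw [0.04 0.03 3.69 0.02]
206 96
259 162
```

View pics/s3.png

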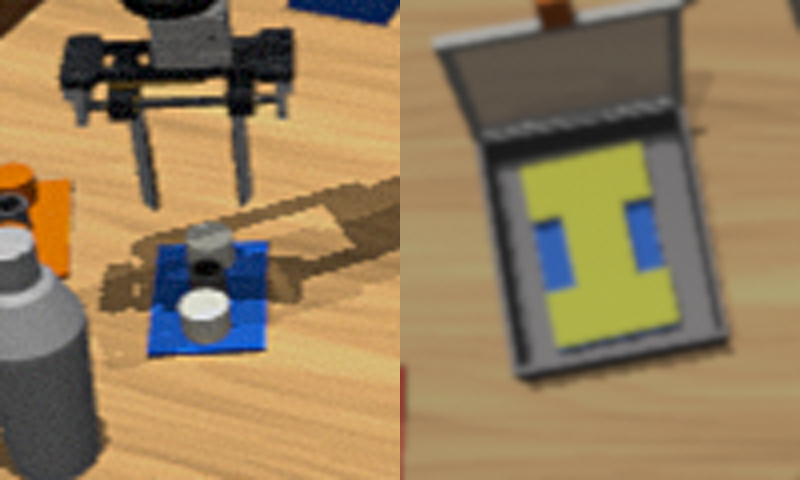

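The sheet lies square on the layer (right half, yellow around 600,250), and the fingers hover over the upper layer's stub. I'll check the numbers.

```bash
python3 - <<'E'
from h import *
import pickle
s=pickle.load(open('top1.pkl','rb'))
hsv=cv2.cvtColor(s['image'],cv2.COLOR_BGR2HSV); m=cv2.inRange(hsv,(22,120,80),(35,255,255)); m[:180]=0;m[270:]=0;m[:,350:]=0;m[:,275:][:0]=0;m[:,:275]=0
v,u=np.nonzero(m); w=np.array([p2w(s,a,b,.044)[:2] for a,b in zip(u,v)]); print('sep',w.mean(0),len(w))
e,V=np.linalg.eigh(np.cov(w.T)); print('axis',np.degrees(np.arctan2(V[1,1],V[0,1])),np.sqrt(e))
s=pickle.load(open('top.pkl','rb'))
for n,u,v,z in[('up stub',702,284,.034),('up cap',683,247,.034),('up cap',721,324,.034),('lo stub',401,233,.039),('lo cap',393,193,.039),('lo cap',410,274,.039)]: print(n,p2w(s,165+u/2.8,140+v/2.8,z).round(4))
E
```

```text
sep [ 0.51441758 -0.01573202] 1065
axis -168.27643789437488 [0.02513694 0.04808518]
up stub [ 0.4501 -0.3607  0.034 ]
up cap [ 0.4932 -0.3414  0.034 ]
up cap [ 0.4042 -0.3794  0.034 ]
lo stub [ 0.5126 -0.0151  0.039 ]
lo cap [ 0.56   -0.0058  0.039 ]
lo cap [ 0.4648 -0.0253  0.039 ]
```

{"fn": "servo_tool", "kwargs": {
  "moves": [
    [0,0,1,0,0.3],
    [0,0,2,0,0.3],
    [0,0,2.8,0,0.3],
    [0,0,3.3,0,0.3],
    [0,0,3.6,0,0.3],
    [0,0,3.6,0,0.3],
    [0,0,3.6,0,0.5],
    [0,0,3.6,0,0.6],
    [0,0,3.6,0,0.7],
    [0,0,3.6,0,0.8]
  ]
}}

```text
time: 11.85
tool_pos: [0.4495, -0.3602, 0.0129]
ee_rot: [3.139, -0.001, 0.418]
wrist_force: [-0.8, 0.1, 0.1]
width: 0.0427
finger_force: 0.0
```

{"fn": "servo_tool", "kwargs": {
  "moves": [
    [0,0,0,0,1],
    [0,0,0,0,1],
    [0,0,0,0,1],
    [0,0,0,0,1],
    [0,0,0,0,1],
    [0,0,0,0,1]
  ]
}}

```text
time: 12.35
tool_pos: [0.4492, -0.3601, 0.0122]
ee_rot: [3.14, -0.0, 0.418]
wrist_force: [-0.1, -0.3, 3.8]
width: 0.0313
finger_force: 30.0
```

{"fn": "servo_tool", "kwargs": {
  "moves": [
    [0,0,-0.2,0,1],
    [0,0,-0.5,0,1],
    [0,0,-1,0,1],
    [0,0,-2,0,1],
    [0,0,-3,0,1],
    [0,0,-4,0,1],
    [0,0,-5,0,1],
    [0,0,-6,0,1],
    [0,0,-6,0,1],
    [0,0,-6,0,1]
  ]
}}

```text
time: 13.18
tool_pos: [0.4495, -0.3601, 0.1634]
ee_rot: [3.138, -0.002, 0.418]
wrist_force: [-0.4, -0.6, -3.9]
width: 0.0317
finger_force: 30.0
```

```bash
python3 -c "
from h import *
go(.5137,-.0150,.2,11.7)"
```

```text
now [ 0.4495 -0.3601  0.1634] yaw 23.97 units dx dy dz yaw [  7.96 -11.57  -1.46   2.05]
```

{"fn": "servo_tool", "kwargs": {
  "moves": [
    [8,-11.6,-1,2,1],
    [8,-11.6,-1,2,1],
    [8,-11.6,-1,2,1],
    [8,-11.6,-1,2,1],
    [8,-11.6,-1,2,1],
    [8,-11.6,-1,2,1],
    [8,-11.6,-1,2,1],
    [8,-11.6,-1,2,1],
    [8,-11.6,-1,2,1],
    [8,-11.6,-1,2,1]
  ]
}}

```text
time: 14.02
tool_pos: [0.5128, -0.0085, 0.184]
ee_rot: [-3.138, 0.003, 0.215]
wrist_force: [-0.1, -0.5, -2.6]
width: 0.0317
finger_force: 30.0
```

{"fn": "servo_tool", "kwargs": {
  "moves": [
    [0,0,0,0,1],
    [0,0,0,0,1],
    [0,0,0,0,1],
    [0,0,0,0,1]
  ]
}}

```text
time: 14.35
tool_pos: [0.5132, -0.0145, 0.1856]
ee_rot: [-3.141, 0.002, 0.207]
wrist_force: [-0.6, 0.3, -3.0]
width: 0.0316
finger_force: 30.0
```

```bash
python3 -c "
from h import *
go(.5137,-.0150,.0562,11.8)
o=[]
for n in('top','scene'):
  s=robot.snapshot(n); 
  u,v=w2p(s,[.51,-.02,.1]).astype(int); o.append(cv2.resize(s['image'][v-70:v+70,u-55:u+55],None,fx=3.5,fy=3.5,interpolation=cv2.INTER_CUBIC))
cv2.imwrite('pics/s4.png',np.hstack(o))
"
```

```text
now [ 0.5132 -0.0145  0.1856] yaw 11.85 units dx dy dz yaw [0.01 0.02 5.18 0.01]
```

View pics/s4.png

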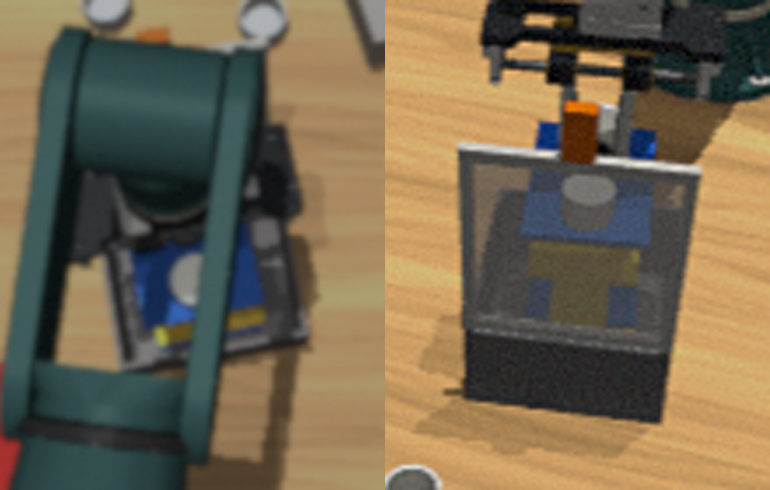

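The upper layer hovers level, square over the sheet. Lowering.

{"fn": "servo_tool", "kwargs": {
  "moves": [
    [0,0,1,0,1],
    [0,0,2,0,1],
    [0,0,3,0,1],
    [0,0,3.6,0,1],
    [0,0,4,0,1],
    [0,0,4.3,0,1],
    [0,0,4.6,0,1],
    [0,0,4.8,0,1],
    [0,0,4.9,0,1],
    [0,0,5,0,1]
  ]
}}

```text
time: 15.28
tool_pos: [0.5143, -0.0134, 0.062]
ee_rot: [3.141, -0.001, 0.209]
wrist_force: [1.3, -0.5, -2.8]
width: 0.0313
finger_force: 30.0
```

{"fn": "servo_tool", "kwargs": {
  "moves": [
    [0,0,0,0,1],
    [0,0,0.06,0,1],
    [0,0,0.12,0,1],
    [0,0,0.12,0,1],
    [0,0,0.12,0,1]
  ]
}}

```text
time: 15.7
tool_pos: [0.5138, -0.0133, 0.0586]
ee_rot: [3.141, -0.0, 0.209]
wrist_force: [0.5, 0.3, -2.9]
width: 0.0313
finger_force: 30.0
```

{"fn": "servo_tool", "kwargs": {
  "moves": [
    [0,0,0.03,0,1],
    [0,0,0.06,0,1],
    [0,0,0.06,0,1],
    [0,0,0.06,0,1]
  ]
}}

```text
time: 16.03
tool_pos: [0.5137, -0.0133, 0.0569]
ee_rot: [3.142, 0.0, 0.209]
wrist_force: [-0.3, -0.2, -3.4]
width: 0.0311
finger_force: 30.0
```

{"fn": "servo_tool", "kwargs": {
  "moves": [
    [0,0,0.02,0,1],
    [0,0,0.05,0,1],
    [0,0,0.05,0,1],
    [0,0,0.05,0,1]
  ]
}}

```text
time: 16.37
tool_pos: [0.5139, -0.0133, 0.0563]
ee_rot: [3.141, -0.0, 0.209]
wrist_force: [-2.3, -0.0, 0.8]
width: 0.0312
finger_force: 30.0
```

{"fn": "servo_tool", "kwargs": {
  "moves": [
    [0,0,0,0,0.62],
    [0,0,0,0,0.55],
    [0,0,0,0,0.5],
    [0,0,0,0,0.45],
    [0,0,0,0,0.45],
    [0,0,0,0,0.45]
  ]
}}

```text
time: 16.87
tool_pos: [0.5138, -0.0134, 0.0557]
ee_rot: [3.141, -0.0, 0.209]
wrist_force: [-1.0, 0.3, 0.9]
width: 0.0516
finger_force: 0.0
```

{"fn": "servo_tool", "kwargs": {
  "moves": [
    [0,0,-0.3,0,0.45],
    [0,0,-1,0,0.45],
    [0,0,-2,0,0.45],
    [0,0,-3.5,0,0.45],
    [0,0,-5,0,0.45],
    [0,0,-6.6,0,0.45],
    [0,0,-8,0,0.45],
    [0,0,-9.6,0,0.45],
    [0,0,-11,0,0.45],
    [0,0,-12,0,0.45]
  ]
}}

```text
time: 17.7
tool_pos: [0.5139, -0.0133, 0.3607]
ee_rot: [3.139, -0.006, 0.209]
wrist_force: [0.0, -0.6, 0.4]
width: 0.0514
finger_force: 0.0
```

{"fn": "servo_tool", "kwargs": {
  "moves": [
    [-5,5,0,0,0.45],
    [-5,5,0,0,0.45],
    [-5,5,0,0,0.45],
    [-5,5,0,0,0.45],
    [-5,5,0,0,0.45],
    [-5,5,0,0,0.45],
    [-5,5,0,0,0.45]
  ]
}}

```text
time: 18.28
tool_pos: [0.4174, -0.1614, 0.3562]
ee_rot: [-3.142, -0.001, 0.208]
wrist_force: [0.5, -1.0, 0.1]
width: 0.0517
finger_force: 0.0
```

```bash
python3 -c "
from h import *
import pickle
o=[]
for n,p in(('top',[.54,-.02,.12]),('scene',[.54,-.02,.2])):
  s=robot.snapshot(n); pickle.dump(s,open(n+'2.pkl','wb'))
  u,v=w2p(s,p).astype(int); o.append(cv2.resize(s['image'][v-70:v+70,u-48:u+48],None,fx=4,fy=4,interpolation=cv2.INTER_CUBIC)); print(u-48,v-70)
cv2.imwrite('pics/s5.png',np.hstack(o)); print(robot.get_obs()['tool_pos'])
"
```

```text
260 139
299 89
[ 0.41805487 -0.16044637  0.35583896]
```

View pics/s5.png

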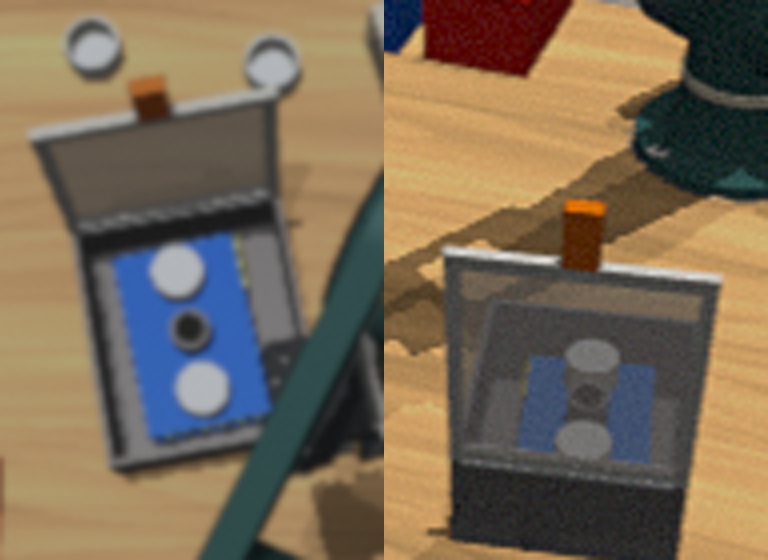

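Both layers are stacked squarely. The tongue tip is at top crop (148,84) and scene crop (584,209). I'll triangulate the tip and the lid's edge corners.

```bash
python3 - <<'E'
from h import *
import pickle
t=pickle.load(open('top2.pkl','rb')); s=pickle.load(open('scene2.pkl','rb'))
def tri(a,b):
    L=[]
    for S,(u,v) in((t,(260+a[0]/4,139+a[1]/4)),(s,(299+(b[0]-384)/4,89+b[1]/4))):
        M,e=cam(S); d=M@np.array([(u-S['cx'])/S['fx'],(v-S['cy'])/S['fy'],1]); d/=np.linalg.norm(d); L.append((np.eye(3)-np.outer(d,d),e))
    x=np.linalg.solve(sum(p for p,_ in L),sum(p@e for p,e in L)); return x
H=np.array([.602,-.005,.089]); y=np.radians(9.95); X=np.array([np.cos(y),np.sin(y),0]); Y=np.array([-np.sin(y),np.cos(y),0])
for n,a,b in[('tip',(148,84),(584,209)),('left',(32,132),(720,278)),('right',(278,92),(447,251))]:
    p=tri(a,b); q=p-H; print(n,p.round(4),'case xyz',np.round([q@X,q@Y,q[2]],4),'angle',np.degrees(np.arctan2(q[2],-q@X)).round(1),'r',np.hypot(q@X,q[2]).round(4))
for deg in (93,95,97,99,101):
    a=np.radians(deg); g=H+241*1e-3*(-np.cos(a)*X+np.array([0,0,np.sin(a)])); print(deg,(w2p(t,g)-[260,139])*4,(w2p(s,g)-[299,89])*4+[384,0])
E
```

```text
tip [0.6306 0.0017 0.3246] case xyz [0.0293 0.0016 0.2356] angle 97.1 r 0.2374
left [0.6122 0.0835 0.2819] case xyz [0.0254 0.0854 0.1929] angle 97.5 r 0.1945
right [ 0.6389 -0.0821  0.2794] case xyz [ 0.0231 -0.0823  0.1904] angle 96.9 r 0.1918
93 [153.19824984 105.59244273] [583.55105154 185.57348446]
95 [151.05773248  93.63890838] [581.96628545 194.30772606]
97 [148.96707383  81.92783293] [580.33657451 203.5469164 ]
99 [146.93015279  70.48124013] [578.66433863 213.28201354]
101 [144.95063682  59.32007048] [576.95220116 223.5022201 ]
```

Lid angle is about 97°; grip point about (0.6285, 0.001, 0.310).

```bash
python3 -c "
from h import *
go(.6285,.0012,.36,9.95)"
```

```text
now [ 0.4181 -0.1604  0.3558] yaw 12.07 units dx dy dz yaw [ 9.58 -4.56 -0.17  0.35]
```

{"fn": "servo_tool", "kwargs": {
  "moves": [
    [9.6,-4.6,-0.2,0.35,0.45],
    [9.6,-4.6,-0.2,0.35,0.45],
    [9.6,-4.6,-0.2,0.35,0.45],
    [9.6,-4.6,-0.2,0.35,0.45],
    [9.6,-4.6,-0.2,0.35,0.45],
    [9.6,-4.6,-0.2,0.35,0.45],
    [9.6,-4.6,-0.2,0.35,0.45],
    [9.6,-4.6,-0.2,0.35,0.45],
    [9.6,-4.6,-0.2,0.35,0.45],
    [9.6,-4.6,-0.2,0.35,0.45]
  ]
}}

```text
time: 19.22
tool_pos: [0.6279, 0.0014, 0.3609]
ee_rot: [3.141, 0.0, 0.173]
wrist_force: [-1.5, 0.7, 0.0]
width: 0.0514
finger_force: 0.0
```

```bash
python3 -c "
from h import *
go(.6285,.0012,.291,9.95)
o=[]
s=robot.snapshot('scene')
u,v=w2p(s,[.6,0,.28]).astype(int); cv2.imwrite('pics/s6.png',cv2.resize(s['image'][v-60:v+60,u-60:u+60],None,fx=4,fy=4,interpolation=cv2.INTER_CUBIC))
"
```

```text
now [0.6279 0.0014 0.3609] yaw 9.94 units dx dy dz yaw [ 0.02  0.01  2.79 -0.  ]
```

View pics/s6.png

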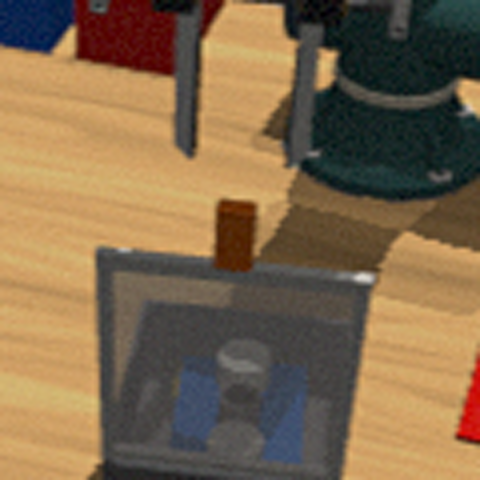

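The fingers (crop 187,155 and 297,165) straddle the tongue (237,203). I'll go down and grip it.

{"fn": "servo_tool", "kwargs": {
  "moves": [
    [0,0,0.6,0,0.45],
    [0,0,1.2,0,0.45],
    [0,0,1.8,0,0.45],
    [0,0,2.4,0,0.45],
    [0,0,2.7,0,0.45],
    [0,0,2.7,0,0.45],
    [0,0,2.7,0,0.6],
    [0,0,2.7,0,0.7],
    [0,0,2.7,0,0.8],
    [0,0,2.7,0,1]
  ]
}}

```text
time: 20.1
tool_pos: [0.6286, 0.0007, 0.2945]
ee_rot: [3.141, -0.002, 0.172]
wrist_force: [-0.1, 0.2, -0.4]
width: 0.0281
finger_force: 0.0
```

{"fn": "servo_tool", "kwargs": {
  "moves": [
    [0,0,0,0,1],
    [0,0,0,0,1],
    [0,0,0,0,1],
    [0,0,0,0,1],
    [0,0,0,0,1],
    [0,0,0,0,1]
  ]
}}

```text
time: 20.6
tool_pos: [0.6285, 0.0017, 0.2943]
ee_rot: [-3.141, -0.002, 0.173]
wrist_force: [-0.9, 5.0, 6.2]
width: 0.0238
finger_force: 30.0
```

```bash
python3 -c "
import numpy as np
r=.226
f=lambda a:np.array([-r*np.cos(np.radians(a)),-r*np.sin(np.radians(a))])/.025
for a0,l in((96.9,[95,92,88,84,80,76,72]),(72,[69,66,63,60,57,54,51,48,46,45])):
  for a in l: print(a0,a,(f(a)-f(a0)).round(2))
"
```

```text
96.9 95 [-0.3  -0.03]
96.9 92 [-0.77 -0.06]
96.9 88 [-1.4  -0.06]
96.9 84 [-2.03 -0.02]
96.9 80 [-2.66  0.07]
96.9 76 [-3.27  0.2 ]
96.9 72 [-3.88  0.38]
72 69 [-0.45  0.16]
72 66 [-0.88  0.34]
72 63 [-1.31  0.54]
72 60 [-1.73  0.77]
72 57 [-2.13  1.02]
72 54 [-2.52  1.28]
72 51 [-2.9   1.57]
72 48 [-3.26  1.88]
72 46 [-3.49  2.09]
72 45 [-3.6   2.21]
```

{"fn": "servo_tool", "kwargs": {
  "moves": [
    [-0.3,0,-0.03,0,1],
    [-0.8,0,-0.06,0,1],
    [-1.1,0,-0.06,0,1],
    [-1.4,0,-0.06,0,1],
    [-2.03,0,-0.02,0,1],
    [-2.66,0,0.07,0,1],
    [-3.27,0,0.2,0,1],
    [-3.88,0,0.38,0,1],
    [-3.88,0,0.38,0,1],
    [-3.88,0,0.38,0,1]
  ]
}}

```text
time: 21.43
tool_pos: [0.5316, -0.0151, 0.2832]
ee_rot: [-3.14, 0.002, 0.173]
wrist_force: [-0.9, 4.9, 2.2]
width: 0.0235
finger_force: 30.0
```

{"fn": "servo_tool", "kwargs": {
  "moves": [
    [0,0,0,0,1],
    [0,0,0,0,1]
  ]
}}

```text
time: 21.6
tool_pos: [0.532, -0.0151, 0.2833]
ee_rot: [-3.14, 0.003, 0.173]
wrist_force: [-3.7, 6.1, 2.2]
width: 0.0233
finger_force: 30.0
```

{"fn": "servo_tool", "kwargs": {
  "moves": [
    [-0.45,0,0.16,0,1],
    [-0.88,0,0.34,0,1],
    [-1.31,0,0.54,0,1],
    [-1.73,0,0.77,0,1],
    [-2.13,0,1.02,0,1],
    [-2.52,0,1.28,0,1],
    [-2.9,0,1.57,0,1],
    [-3.26,0,1.88,0,1],
    [-3.49,0,2.09,0,1],
    [-3.6,0,2.2,0,1]
  ]
}}

```text
time: 22.43
tool_pos: [0.4424, -0.0307, 0.228]
ee_rot: [-3.139, 0.003, 0.172]
wrist_force: [-3.4, 4.7, 2.6]
width: 0.0237
finger_force: 30.0
```

{"fn": "servo_tool", "kwargs": {
  "moves": [
    [0,0,0,0,1],
    [0,0,0,0,1],
    [0,0,0,0,1],
    [0,0,0,0,1],
    [0,0,0,0,1],
    [0,0,0,0,1]
  ]
}}

```text
time: 22.93
tool_pos: [0.4429, -0.0306, 0.2284]
ee_rot: [-3.139, 0.004, 0.173]
wrist_force: [-4.0, 4.8, 2.6]
width: 0.0239
finger_force: 30.0
```

```bash
python3 - <<'E'
from h import *
o=robot.get_obs(); p=o['tool_pos']; H=np.array([.602,-.005,.089]); y=np.radians(9.95)
q=p-H; X=q[0]*np.cos(y)+q[1]*np.sin(y); Z=q[2]+.019
print(p,'angle',np.degrees(np.arctan2(Z,-X)),'r',np.hypot(X,Z),np.abs(o['qvel']).max())
s=robot.snapshot('scene'); t=robot.snapshot('top'); o=[]
for S,c in((s,[.52,-.02,.15]),(t,[.51,-.02,.12])):
  u,v=w2p(S,c).astype(int); o.append(cv2.resize(S['image'][v-65:v+75,u-48:u+48],None,fx=4,fy=4,interpolation=cv2.INTER_CUBIC)); print(u-48,v-65)
cv2.imwrite('pics/s7.png',np.hstack(o))
# predicted lid free-edge corners in crop px (left, right) for angles
Xv=np.array([np.cos(y),np.sin(y),0]);Yv=np.array([-np.sin(y),np.cos(y),0]); u,v=w2p(s,[.52,-.02,.15]).astype(int)
for d in(40,45,50):
  a=np.radians(d); e=H+.0015*Yv+.195*(-np.cos(a)*Xv+np.array([0,0,np.sin(a)])); print(d,[((w2p(s,e+k*.085*Yv)-[u-48,v-65])*4).round() for k in(1,-1)])
E
```

```text
[ 0.44294602 -0.03057593  0.2284494 ] angle 44.52815609607579 r 0.22594967717184675 0.0014119379889427463
300 104
260 154
40 [array([330., 148.]), array([ 96., 125.])]
45 [array([331., 142.]), array([ 94., 119.])]
50 [array([333., 138.]), array([ 91., 115.])]
```

View pics/s7.png

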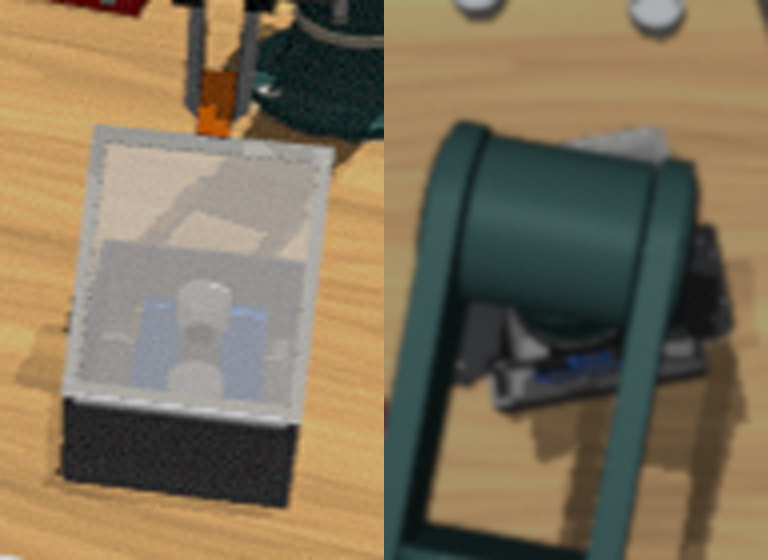

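The tongue is held in the fingers at (215,110), with the lid at about 45° by kinematics (44.5°, radius consistent). The load sits undisturbed beneath it. Handing in.

```bash
python3 -c "
from h import *
print(robot.close_job())"
```

```text
the job is handed in; nothing more can be done
None
```

I laid the separator sheet and then the second blue layer squarely on the layer in the case, and handed the job in with the lid held in the gripper at about 44.5°; no verdict came back.

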